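Seat the cap mat with the treadle press

ROBOT

A 6-joint arm with a two-finger parallel gripper is mounted at the origin on the work surface. World frame = base frame: x ahead of the robot, y to its left, z up, the work surface at z = 0. Lengths are in mm, angles in rad, forces in N, time in s.
With the tool pointing down it reaches from about 350 to 975 mm from the base axis. Payload 7.1 kg.
Tool frame: the origin (TCP) lies on the front face of the gripper's body, between the roots of the fingers; the fingertips stand 80 mm ahead of it and the grasp point (between the pads) lies 61 mm ahead of it; z points along the fingers, y is the line along which they close (so a half turn about z gives the same grasp; the last joint's range is limited). The gripper opens to 88 mm and grips with 3 to 60 N. Pads are 20 mm wide; open, the fingers measure 115 mm over their backs; the gripper's body (75 mm by 178 mm) begins 61 mm behind the grasp point.
Start: joints at [-1.352, 0.423, 1.63, -0, 1.089, -0.019], TCP at [147.248, -607.391, 302.675] pointing down, gripper open.
Joint ranges: [-3, 3], [-0.9, 2.11], [0.09, 2.58], [-1.31, 4.45], [0.11, 2.69], [-2.54, 2.54]. Speed limits (rad/s): [2.39, 2.39, 3.01, 3.14, 3.14, 3.14].

INTERFACE

Orientations are given as a rotation vector (axis times angle).
In Python, from workcell import readout, vision, close_job gives the robot as it stands.
- The arm moves only by the tool servo_tool, never from a script. Its argument "plan" is a list that holds one entry, the list of rows, each a list of 7 numbers: the gripper command: -1 is fully open, 1 is shut, values between are in proportion, then the shift along the world's x, y, z in units of 40 mm (1.0 is 40 mm), then the turn, a rotation vector about the world's x, y, z in units of 5 degrees (1.0 is 5 degrees). A call has 1 to 5 rows; each row shifts and turns the commanded pose from where the row before left it; what a row does not reach is not made up. A row lasts 1/12 s, in which the tool goes at most 41.7 mm and 7.16 degrees, less where a joint would pass 70% of its speed; a pose out of reach is approached as far as the arm can. A call is refused whole if a number of a shift passes 1 or a number of a turn 1, either way. A call with a gripper value outside its range is refused whole. The fingers move at their own pace and stop on an object; the grip force is fixed at half the most. Time passes only in rows, so rows that do not move let the fingers close. It gives the time, the measured TCP pose, the force, the opening and the grip force at its end, in the units of the state.
- readout.get_obs(): the state, without advancing time (a new reading comes with each control period).
- vision.get_image(name): name is "side" or "top"; returns the picture (480x640x3 uint8, red, green, blue); there is no depth.
- vision.camera_params(name): a dict with "fx", "fy", "cx", "cy" (pixels), "rvec" (rotation vector, rad) and "tvec" (3), from world to camera coordinates, as OpenCV has them. Camera axes: x right, y down, z forward; pixel columns grow to the right and rows downward; lengths in mm; the calibration is good to about 2 mm. A picture is of the moment at which its call begins. camera_params takes no time and is no camera call.
- close_job(): hands the job in; it is judged then, once.
The state is a dict: "t": time; "qpos": joint angles; "qvel": joint speeds; "joint_torque": joint torques, N m; "ee_pos": TCP position; "orientation": TCP orientation; "ft_force": force on the tool from outside, world axes, zero at the start; "moment": the same for the moment, N m; "width": finger opening in mm; "grasp_force": force on a finger pad.
Only numpy, scipy, OpenCV 4.12 (cv2) and the standard library are available. Lean on these libraries where they do the work, as an engineer would, in place of code of your own. Each camera call takes 0.05 s, during which the arm holds its last target. There are 200 camera calls.

TASK

The rubber cap mat still stands proud of the deep-well plate in the bench press. Press the treadle of that press right down to its stop with the gripper, keep it down for about a second so the mat is driven home, then let the treadle come back up. Do not press the free-standing foot switch that stands elsewhere on the bench.

Things in the scene. Friction and masses are not known exactly. Their poses are not given: they have to be found in the camera images.
- treadle_pad (a point): Pressing point on the black rubber pad (70 x 54 mm) of the press's treadle, an aluminium flap 60 mm wide, 110 long; 85 mm from its hinge, 25 from its free edge. -x points from hinge to free edge, y along the hinge, z up. At rest the flap slopes up 20 deg to its free edge, point 75 mm above the bench; at the stop it is level, point at 47 mm and 7 mm farther out.
- treadle (a joint): Treadle angle, rad: 0 up, 0.35 on its firm stop; a spring lifts it: 4 N to start, about 11 N at the stop, pressed at the pad. It lowers the press head by 20 mm in all. The treadle is the low flap on one side of the white C-frame press (base 290 x 170 x 20 mm, 220 tall); head and column stay over 80 mm from the pad point. A bottle (85 mm tall) and a flat case stand beside the base.
- cap_mat (a joint): How far down the black rubber cap mat has gone, m. The mat (80 x 122 x 6 mm) lies between the aluminium press head and the white deep-well plate (127 x 85 mm) in the press. 0 to 0.002 at the start (6 to 8 mm proud), 0.008 when home on the plate. The head drives it in the last 6 to 8 mm of its stroke; it stays where it is left.
- switch_pedal (a joint): Bystander, leave alone: pedal angle (rad, 0 up, 0.2 down) of a free-standing foot switch, a white base 150 x 105 mm, 36 mm high at its heel, with an aluminium flap 80 x 105 mm and black pad, no column or press above it. Press and foot switch may each stand on either side of the bench.

How it is judged (in metres and radians):
On the way:
1. the press's treadle is held down at its stop for half a second (value of joint treadle above 0.3 rad), for 0.5 s.
At the end, for the whole second after the job is handed in: The treadle was held within 0.05 rad of its stop (angle above 0.30 of 0.35 rad) for at least 0.5 s; it is up again (below 0.04 rad), and the cap mat has gone down more than 5 mm (value of joint treadle below 0.04 rad and value of joint cap_mat above 0.005 m); the robot touches nothing.
It fails at once if the free-standing foot switch is pressed (value of joint switch_pedal above 0.08 rad).
It also fails if it takes over 29 s, if anything falls off the work surface, if the arm or the gripper's body presses on something with over 40 N, if the wrist force passes 120 N, or if a joint passes its speed limit or range.

## Working session

There is one attempt and no reset: what is moved stays moved. The work goes in short steps, Python scripts to look and compute and a tool call to move; the robot and the scene stay as the last step left them, time stands still between calls to the robot, and variables do not carry over. Pictures are saved under pics/ and viewed, at most 10 in all, crops included, and the job is handed in when it is done.

Besides the shell and the picture viewer there is one more tool, called after "Request:" as name(argument=value, ...) on one line, values as JSON. servo_tool: Moves the arm, as the interface text tells. Its arguments: {"type":"object","properties":{"plan":{"type":"array"}},"required":["plan"]}

```bash
mkdir -p pics; python3 - <<'E'
from workcell import readout, vision
import cv2
for n in("top","side"):
    cv2.imwrite(f"pics/{n}0.png",vision.get_image(n)[:,:,::-1]); p=vision.camera_params(n); print(n,p)
print(readout.get_obs())
E
```

```text
top {'fx': 505.89229926835344, 'fy': 505.89229926835344, 'cx': 321.2481054946051, 'cy': 239.32806739079788, 'rvec': array([ 2.14924289, -2.13853943,  0.15103681]), 'tvec': array([  -4.14677084,  521.07622794, 1023.58215157])}
side {'fx': 564.478068035446, 'fy': 564.478068035446, 'cx': 316.5530320132357, 'cy': 239.47935554035473, 'rvec': array([ 2.42745989, -0.42119589,  0.13799868]), 'tvec': array([-496.50866372,  198.13700995,  934.50707746])}
{'t': 0.1, 'qpos': array([-1.35197346e+00,  4.23773760e-01,  1.63058685e+00, -2.71454739e-06,
        1.08860011e+00, -1.89896095e-02]), 'qvel': array([ 1.47176767e-03, -6.41234695e-04, -3.58150706e-03,  1.57103754e-03,
        6.98948706e-04,  3.30230437e-05]), 'joint_torque': array([ 7.28945743e-04, -5.45612419e+01, -2.74325269e+01,  6.45769620e-02,
        1.88031374e-02, -3.57299803e-05]), 'ee_pos': array([ 147.18362746, -607.02945987,  301.98402628]), 'orientation': array([-3.11805817e+00, -3.72515842e-01,  2.18021317e-04]), 'ft_force': array([-0.91131107, -0.72578924,  0.01886652]), 'moment': array([ 0.04397318, -0.01465712, -0.00574838]), 'grasp_force': 0.0, 'width': 87.79721838457544}
```

View pics/top0.png

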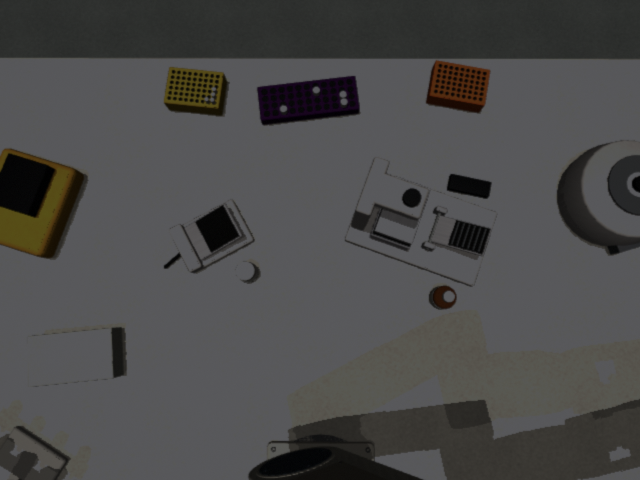

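View pics/side0.png

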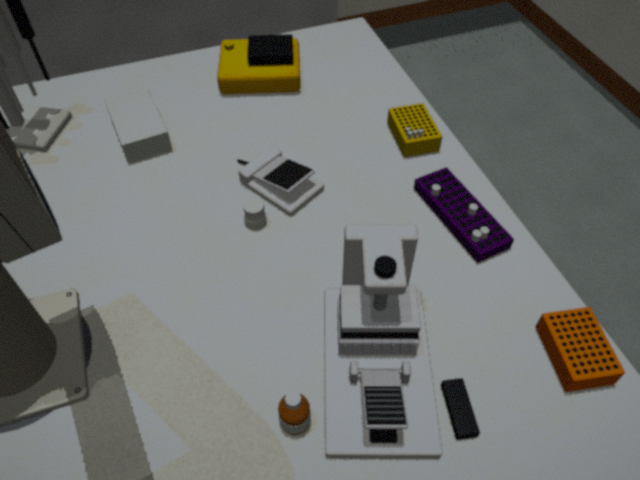

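The top view shows the press at about (420,220), its hinge near (434,228) and its ribbed pad near (469,237). In the side view the pad is near (385,407). The foot switch is at top (212,235). The bottle (444,297) and the black case (469,186) flank the treadle side of the press base.

```bash
python3 - <<'E'
import cv2
a=cv2.imread("pics/top0.png")[150:320,340:510]; b=cv2.imread("pics/side0.png")[340:470,310:490]
a=cv2.convertScaleAbs(cv2.resize(a,(400,400),interpolation=2),alpha=1.8)
b=cv2.resize(b,(400,400*130//180),interpolation=2); b=cv2.copyMakeBorder(b,0,400-b.shape[0],0,0,0)
cv2.imwrite("pics/crop.png",cv2.hconcat([a,b]))
E
```

```text
(no output)
```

View pics/crop.png

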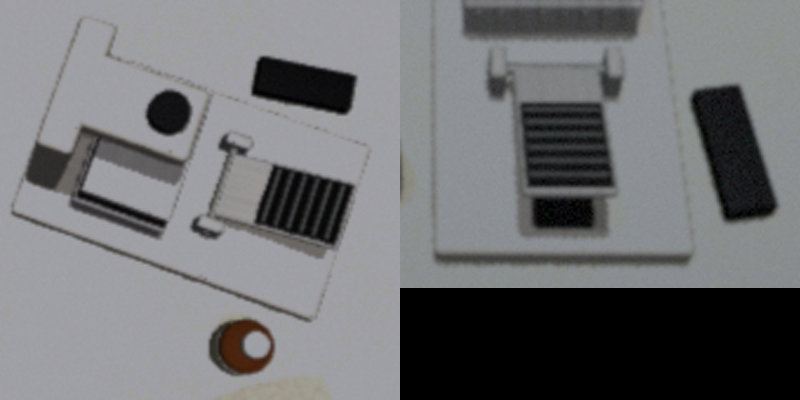

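The crop shows the pad corners. In the top part they are at (268,165), (256,224), (354,184) and (335,245). In the side part they are at (603,103), (520,103), (612,186) and (527,188). The free edge points away from the column.

```bash
python3 - <<'E'
from workcell import vision
import cv2,numpy as np
T=np.array([(268,165),(256,224),(354,184),(335,245)],float)*170/400+[340,150]-.3
S=np.array([(203,103),(120,103),(212,186),(127,188)],float)*180/400+[310,340]-.3
def P(n):
    p=vision.camera_params(n);R=cv2.Rodrigues(p["rvec"])[0]
    return np.array([[p["fx"],0,p["cx"]],[0,p["fy"],p["cy"]],[0,0,1]])@np.c_[R,p["tvec"]]
Pt,Ps=P("top"),P("side")
X=cv2.triangulatePoints(Pt,Ps,T.T,S.T);X=(X[:3]/X[3]).T;print(X.round(1))
n=X[:2].mean(0);f=X[2:].mean(0);print("len",np.linalg.norm(f-n),"w",np.linalg.norm(X[0]-X[1]),np.linalg.norm(X[2]-X[3]))
d=(f-n);print("slope",np.degrees(np.arctan2(d[2],np.hypot(*d[:2]))),"az",np.degrees(np.arctan2(d[1],d[0])), "centre",X.mean(0))
def plane(uv,z):
    H=Pt[:,[0,1,3]].copy();H[:,2]+=Pt[:,2]*z;q=np.linalg.solve(H,[*uv,1]);return q[:2]/q[2]
B=np.array([(369,149),(313,319),(12,212),(95,17)],float)*170/400+[340,150]-.3
B=np.array([plane(b,20) for b in B[:3]]);print("base",B.round(1),np.linalg.norm(B[1]-B[0]),np.linalg.norm(B[2]-B[1]))
d=B[1]-B[2];print("az base",np.degrees(np.arctan2(d[1],d[0])))
for c in[(246,372)]:print("bottle", plane(np.array([(244,350)])[0]*.425+[340,150],40))
E
```

```text
[[ 562.4 -277.1   50.9]
 [ 507.9 -262.3   60.9]
 [ 537.4 -341.1   83. ]
 [ 486.6 -323.7   80.9]]
len 71.74903033483453 w 57.35915313365809 53.714951996866695
slope 21.273432457501844 az -110.25663279016172 centre [ 523.60822746 -301.03886499   68.9317091 ]
base [[ 582.5 -377.5]
 [ 427.5 -320.6]
 [ 522.9  -51.7]] 165.13687270968182 285.3031954641998
az base -109.534214757292
bottle [ 398.45724377 -254.04334204]
```

The measured pad is 72 x 55 mm, slopes 21° and has azimuth -110°, and the base is 165 x 285 mm. These all match the given sizes. The press point is about (519.5, -312, 75). I'll close the gripper, move above it, and align the closing axis with the hinge.

Request:
servo_tool(plan=[[[1, 0.78, 0.61, 0, 0, 0, 0.95], [1, 0.78, 0.61, 0, 0, 0, 0.95], [1, 0.78, 0.61, 0, 0, 0, 0.95], [1, 0.78, 0.61, 0, 0, 0, 0.95], [1, 0.78, 0.61, 0, 0, 0, 0.95]]])

```text
t: 0.52
ee_pos: [304.2, -484.0, 302.4]
orientation: [-2.974, -1.012, 0.0]
ft_force: [-0.6, -0.7, -0.5]
width: 58.1
grasp_force: 0.0
```

Request:
servo_tool(plan=[[[1, 0.78, 0.61, 0, 0, 0, 0.95], [1, 0.78, 0.61, 0, 0, 0, 0.95], [1, 0.78, 0.61, 0, 0, 0, 0.95], [1, 0.78, 0.61, 0, 0, 0, 0.95], [1, 0.78, 0.61, 0, 0, 0, 0.95]]])

```text
t: 0.93
ee_pos: [460.4, -361.8, 302.4]
orientation: [-2.701, -1.603, 0.0]
ft_force: [0.3, -1.0, 0.3]
width: 24.3
grasp_force: 0.0
```

Request:
servo_tool(plan=[[[1, 0.78, 0.61, 0, 0, 0, 0.95], [1, 0.75, 0.6, 0, 0, 0, 0.9], [1, 0, 0, 0, 0, 0, 0], [1, 0, 0, 0, 0, 0, 0]]])

```text
t: 1.27
ee_pos: [521.5, -313.5, 302.1]
orientation: [-2.564, -1.814, 0.001]
ft_force: [-0.3, 0.2, 0.2]
width: 0.8
grasp_force: 0.0
```

Request:
servo_tool(plan=[[[1, 0, 0, -0.9, 0, 0, 0], [1, 0, 0, -0.9, 0, 0, 0], [1, 0, 0, -0.8, 0, 0, 0], [1, 0, 0, -0.5, 0, 0, 0], [1, 0, 0, 0, 0, 0, 0]]])

```text
t: 1.68
ee_pos: [516.7, -314.6, 174.0]
orientation: [-2.563, -1.802, 0.006]
ft_force: [0.0, 0.7, 0.0]
width: 0.5
grasp_force: 0.0
```

```bash
python3 - <<'E'
from workcell import vision
import cv2
a=vision.get_image("top")[150:320,340:510,::-1]; b=vision.get_image("side")[260:470,280:490,::-1]
a=cv2.convertScaleAbs(cv2.resize(a,(400,400),interpolation=2),alpha=1.8)
b=cv2.resize(b,(400,400),interpolation=2)
cv2.imwrite("pics/crop2.png",cv2.hconcat([a,b]))
E
```

```text
(no output)
```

View pics/crop2.png

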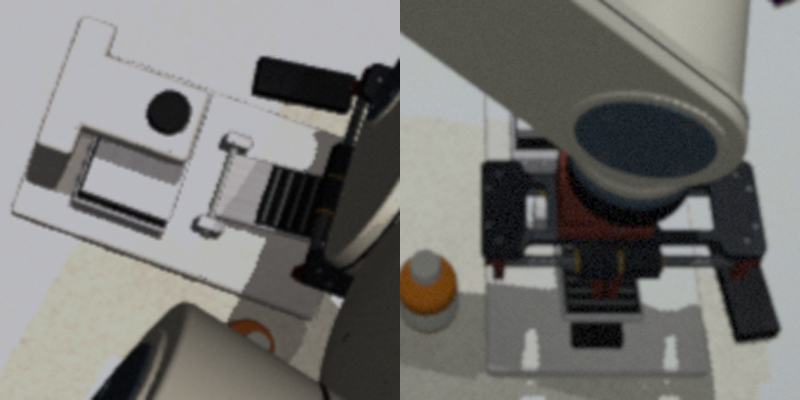

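The fingertips hang over the middle of the pad, clear of the bottle and case. Next I press, drifting outward with the pad.

Request:
servo_tool(plan=[[[1, 0, 0, -0.25, 0, 0, 0], [1, 0, 0, -0.25, 0, 0, 0], [1, -0.02, -0.05, -0.2, 0, 0, 0], [1, -0.02, -0.05, -0.2, 0, 0, 0], [1, -0.02, -0.05, -0.2, 0, 0, 0]]])

```text
t: 2.2
ee_pos: [519.0, -321.9, 135.2]
orientation: [2.565, 1.808, 0.002]
ft_force: [2.7, 2.7, 6.0]
width: 0.3
grasp_force: 3.4
```

Request:
servo_tool(plan=[[[1, 0, 0, 0, 0, 0, 0]]])

```text
t: 2.28
ee_pos: [518.7, -321.8, 134.3]
orientation: [2.566, 1.809, 0.001]
ft_force: [1.0, -1.5, 6.2]
width: 0.5
grasp_force: 2.8
```

Request:
servo_tool(plan=[[[1, 0, 0, -0.1, 0, 0, 0], [1, 0, 0, -0.1, 0, 0, 0], [1, 0, 0, 0, 0, 0, 0]]])

```text
t: 2.53
ee_pos: [518.7, -322.4, 127.5]
orientation: [2.565, 1.809, -0.0]
ft_force: [-1.7, -4.4, 6.8]
width: 0.5
grasp_force: 3.8
```

Request:
servo_tool(plan=[[[1, 0, 0, -0.05, 0, 0, 0], [1, 0, 0, 0, 0, 0, 0]]])

```text
t: 2.7
ee_pos: [518.6, -322.4, 127.0]
orientation: [2.565, 1.809, -0.0]
ft_force: [-5.2, -3.1, 17.7]
width: 0.2
grasp_force: 8.8
```

The force jumped from 6.8 to 17.7 N at tip height 47, so the treadle is on its stop. I'll press slightly harder, hold, and take a side picture while it is down.

Request:
servo_tool(plan=[[[1, 0, 0, -0.03, 0, 0, 0], [1, 0, 0, 0, 0, 0, 0], [1, 0, 0, 0, 0, 0, 0], [1, 0, 0, 0, 0, 0, 0], [1, 0, 0, 0, 0, 0, 0]]])

```text
t: 3.12
ee_pos: [518.7, -322.5, 126.8]
orientation: [2.564, 1.809, 0.0]
ft_force: [-6.8, -1.7, 27.2]
width: 0.1
grasp_force: 13.3
```

Request:
servo_tool(plan=[[[1, 0, 0, 0, 0, 0, 0], [1, 0, 0, 0, 0, 0, 0], [1, 0, 0, 0, 0, 0, 0], [1, 0, 0, 0, 0, 0, 0], [1, 0, 0, 0, 0, 0, 0]]])

```text
t: 3.53
ee_pos: [518.7, -322.4, 126.8]
orientation: [2.564, 1.809, 0.0]
ft_force: [-6.0, -1.8, 26.3]
width: 0.7
grasp_force: 13.3
```

Request:
servo_tool(plan=[[[1, 0, 0, 0, 0, 0, 0], [1, 0, 0, 0, 0, 0, 0], [1, 0, 0, 0, 0, 0, 0], [1, 0, 0, 0, 0, 0, 0]]])

```text
t: 3.87
ee_pos: [518.7, -322.5, 126.8]
orientation: [2.564, 1.809, 0.0]
ft_force: [-6.6, -2.4, 27.0]
width: 0.3
grasp_force: 13.3
```

```bash
python3 - <<'E'
from workcell import vision
import cv2
a=vision.get_image("top")[150:320,340:510,::-1]; b=vision.get_image("side")[220:470,280:490,::-1]
a=cv2.convertScaleAbs(cv2.resize(a,(400,400),interpolation=2),alpha=1.8)
b=cv2.resize(b,(400,400),interpolation=2)
cv2.imwrite("pics/crop3.png",cv2.hconcat([a,b]))
E
```

```text
(no output)
```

View pics/crop3.png

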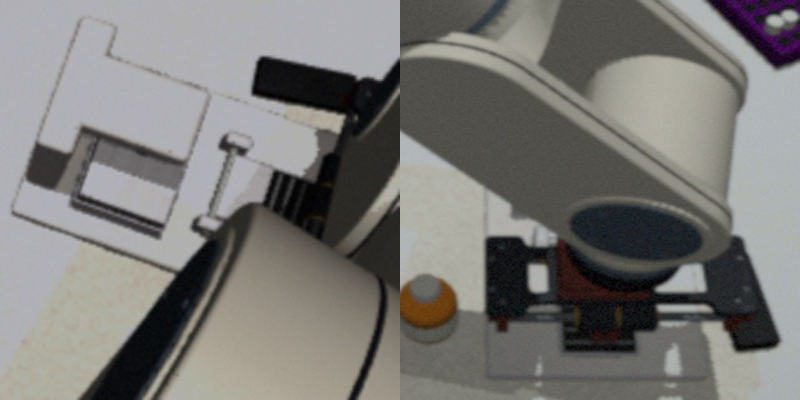

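The treadle is flat, the head's knob has sunk out of sight, and the mat's dark band at the plate edge has thinned. It has been down for more than 1 s, so I'm lifting off.

Request:
servo_tool(plan=[[[1, 0, 0, -0.0, 0, 0, 0], [1, 0, 0, 0.2, 0, 0, 0], [1, 0.02, 0.04, 0.3, 0, 0, 0], [1, 0.02, 0.04, 0.3, 0, 0, 0], [1, 0.02, 0.04, 0.4, 0, 0, 0]]])

```text
t: 4.38
ee_pos: [519.8, -315.4, 171.6]
orientation: [-2.566, -1.809, 0.001]
ft_force: [0.1, 0.1, -0.8]
width: 0.4
grasp_force: 0.0
```

Request:
servo_tool(plan=[[[1, 0, 0, 0.6, 0, 0, 0], [1, 0, 0, 0.9, 0, 0, 0], [1, 0, 0, 0.9, 0, 0, 0], [1, 0, 0, 0.9, 0, 0, 0], [1, 0, 0, 0.6, 0, 0, 0]]])

```text
t: 4.8
ee_pos: [520.5, -315.9, 331.1]
orientation: [2.566, 1.81, 0.001]
ft_force: [0.3, -0.8, -0.3]
width: 0.5
grasp_force: 0.0
```

Request:
servo_tool(plan=[[[1, -0.6, -0.7, 0, 0, 0, 0], [1, -0.6, -0.7, 0, 0, 0, 0], [1, -0.6, -0.7, 0, 0, 0, 0], [1, -0.6, -0.7, 0, 0, 0, 0], [1, 0, 0, 0, 0, 0, 0]]])

```text
t: 5.22
ee_pos: [420.6, -431.3, 327.5]
orientation: [-2.57, -1.805, 0.003]
ft_force: [0.4, 0.3, -0.3]
width: 0.0
grasp_force: 0.0
```

Request:
servo_tool(plan=[[[1, 0, 0, 0, 0, 0, 0], [1, 0, 0, 0, 0, 0, 0], [1, 0, 0, 0, 0, 0, 0]]])

```text
t: 5.47
ee_pos: [425.0, -427.1, 327.3]
orientation: [-2.566, -1.811, -0.0]
ft_force: [-0.6, -0.6, 0.2]
width: 0.2
grasp_force: 0.0
```

```bash
python3 - <<'E'
from workcell import vision
import cv2
a=vision.get_image("top")[150:320,340:510,::-1]; b=vision.get_image("side")[220:470,280:490,::-1]
a=cv2.convertScaleAbs(cv2.resize(a,(400,400),interpolation=2),alpha=1.8)
b=cv2.resize(b,(400,400),interpolation=2)
cv2.imwrite("pics/crop4.png",cv2.hconcat([a,b]))
E
```

```text
(no output)
```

View pics/crop4.png

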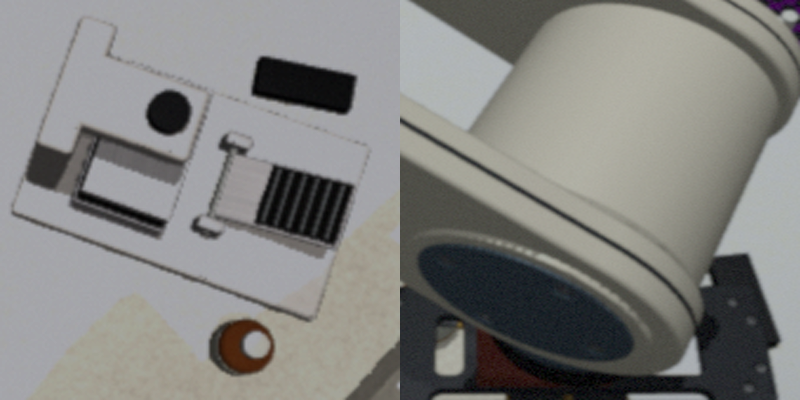

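The treadle and head are up again. The dark band beside the plate looks unchanged from above, so I'll clear the side view and compare the mat before and after.

Request:
servo_tool(plan=[[[1, -0.8, -0.5, 0, 0, 0, 0], [1, -0.8, -0.5, 0, 0, 0, 0], [1, -0.8, -0.5, 0, 0, 0, 0], [1, -0.8, -0.5, 0, 0, 0, 0], [1, -0.8, -0.5, 0, 0, 0, 0]]])

```text
t: 5.98
ee_pos: [264.0, -528.2, 327.5]
orientation: [-2.565, -1.813, -0.0]
ft_force: [-0.4, -1.8, -0.1]
width: 0.7
grasp_force: 0.0
```

Request:
servo_tool(plan=[[[1, -0.8, -0.5, 0, 0, 0, 0], [1, -0.8, -0.5, 0, 0, 0, 0], [1, -0.8, -0.4, 0, 0, 0, 0], [1, 0, 0, 0, 0, 0, 0], [1, 0, 0, 0, 0, 0, 0]]])

```text
t: 6.4
ee_pos: [167.8, -584.5, 327.3]
orientation: [-2.569, -1.808, -0.0]
ft_force: [0.4, 0.9, -0.0]
width: 0.6
grasp_force: 0.0
```

```bash
python3 - <<'E'
from workcell import vision
import cv2
t=vision.get_image("top")[:,:,::-1]; s=vision.get_image("side")[:,:,::-1]
f=lambda i,y,x,h,w:cv2.convertScaleAbs(cv2.resize(i[y:y+h,x:x+w],(400,300),interpolation=2),alpha=1.6)
o=[cv2.vconcat([f(T,195,360,60,80),f(S,275,325,75,100)]) for T,S in((cv2.imread("pics/top0.png"),cv2.imread("pics/side0.png")),(t,s))]
cv2.imwrite("pics/cmp.png",cv2.hconcat(o))
E
```

```text
(no output)
```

View pics/cmp.png

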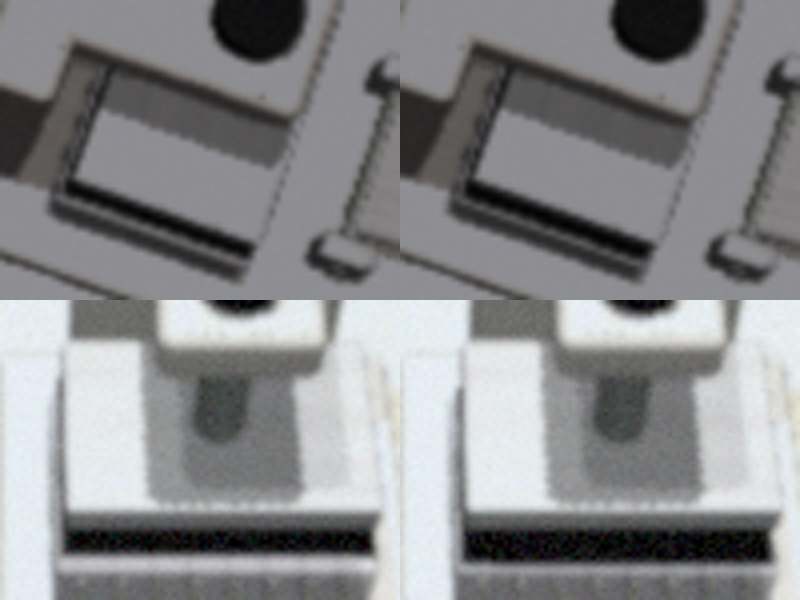

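The left half is before and the right half after. In the side view the black band's lower edge dropped from row 555 to 562 and the white lip narrowed, so the mat has sunk. The pad force and tip height also agreed with the treadle being on its stop, and the robot is clear of everything.

```bash
python3 -c "
from workcell import close_job
print(close_job())"
```

```text
the job is handed in; nothing more can be done
None
```

I pressed the treadle to its stop, held it there for over a second and let it come back up. The mat looks seated in the before-and-after pictures, the foot switch was not touched, and the job is handed in (it returned no verdict).

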